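# Lengthen a tie bar by one hole and hang it in the test frame

## Robot

A 6-joint arm with a two-finger parallel gripper is mounted at the origin on the work surface. World frame = base frame: x ahead of the robot, y to its left, z up, the work surface at z = 0. Lengths are in mm, angles in rad, forces in N, time in s.
With the tool pointing down it reaches from about 250 to 775 mm from the base axis. Payload 4 kg.
Tool frame: the origin (TCP) lies between the finger pads; the fingertips stand 17 mm ahead of it and the grasp point (between the pads) lies 2 mm behind it; z points along the fingers, y is the line along which they close (so a half turn about z gives the same grasp; the last joint's range is limited). The gripper opens to 94 mm and grips with 3 to 60 N. Pads are 16 mm wide; open, the fingers measure 119 mm over their backs; the gripper's body (75 mm by 177 mm) begins 78 mm behind the grasp point.
Start: joints at [-1.276, 0.087, 1.371, -0, 1.684, -0.103], TCP at [213.064, -507.072, 222.506] pointing down, gripper open.
Joint ranges: [-3.1, 3.1], [-0.76, 2.03], [0.27, 2.55], [-1.08, 4.22], [0.17, 2.65], [-2.57, 2.57]. Speed limits (rad/s): [2.79, 2.79, 3.14, 3.14, 3.14, 3.14].

## Interface

Orientations are given as a rotation vector (axis times angle).
In Python, from rig import get_obs, read_camera, calibration, ticket gives the robot as it stands.
- The arm moves only by the tool jog_arm, never from a script. Its argument "commands" is a list of rows, each a list of 4 numbers: the shift along the tool's x, y, z each as a share of 40 mm, from -1 to 1, then the turn about the tool's z as a share of 0.12 rad, from -1 to 1. In form: [[dx, dy, dz, yaw], ...]. A call has 1 to 12 rows; each row shifts and turns the commanded pose from where the row before left it, along the tool's axes as they then stand; what a row does not reach is not made up. A row lasts 1/12 s, in which the tool goes at most 41.7 mm and 7.16 degrees, less where a joint would pass 70% of its speed; a pose out of reach is approached as far as the arm can. A call with a number of a shift or a turn outside -1 to 1 is refused whole. A call with a gripper value outside its range is refused whole. "grip" is the opening, from -1 (shut) to 1 (fully open), set as the call begins (left out, the last holds). The fingers move at their own pace and stop on an object; "force" is the grip in N (left out, the last holds). Time passes only in rows, so rows that do not move let the fingers close. It gives the time, the measured TCP pose, the force, the opening and the grip force at its end, in the units of the state.
- get_obs(): the state, without advancing time (a new reading comes with each control period).
- read_camera(name): name is "side" or "top"; returns the picture (480x640x3 uint8, red, green, blue); there is no depth.
- calibration(name): a dict with "K" (3x3 intrinsics, pixels), "R" (3x3) and "t" (3): a world point X has camera coordinates R X + t. Camera axes: x right, y down, z forward; pixel columns grow to the right and rows downward; lengths in mm; the calibration is good to about 2 mm. A picture is of the moment at which its call begins. calibration takes no time and is no camera call.
- ticket.close_job(): hands the job in; it is judged then, once.
The state is a dict: "time": time; "joint_positions": joint angles; "dq": joint speeds; "joint_efforts": joint torques, N m; "eef_pos": TCP position; "ee_rot": TCP orientation; "contact_force": force on the tool from outside, world axes, zero at the start; "ft_torque": the same for the moment, N m; "width": finger opening in mm; "grasp_force": force on a finger pad.
Only numpy, scipy, OpenCV 4.12 (cv2) and the standard library are available. Lean on these libraries where they do the work, as an engineer would, in place of code of your own. Each camera call takes 0.05 s, during which the arm holds its last target. There are 200 camera calls.

## Task

Lift the telescoping tie bar off the bench and set it in the bench holder, with the neck at its collar end dropped into the holder's fork, and let go. There, squeeze its spring snap button flush, draw the sleeve out to the next hole only, so that the button snaps out again, and let go. Then take the lengthened bar out and lay it in the test frame, with a neck down in each of the two forks, and leave it there without shifting the other things on the bench.

Things in the scene. Friction and masses are not known exactly. Their poses are not given: they have to be found in the camera images.
- bar: Telescoping metal tie bar, loose, 0.4 kg, lying along its x axis, which points to the robot's right (-y) within 0.35 rad. Origin: on the underside, midway between the necks when short; bar axis 13 mm above. Along x, mm: end plate -104 to -94, round neck dia 14 to -76, collar to -68, inner tube 18 mm square to -64, then sleeve. Plates, collar, sleeve 26 x 26 mm, undersides level.
- sleeve (a joint): How far the square sleeve is drawn along the bar's +x, m: 0 short (start), 0.036 next hole, 0.072 last hole; play 0.5 mm. At 0 its body spans bar x -64 to 76 mm, round far neck 76 to 94 (dia 14), end plate 94 to 104. Holes in its +y face at sleeve x 42, 6, -30 mm. Friction 2 N, about 10 N more to start. It follows fingers that grip it while the holder's fork keeps the bar back.
- snap (a joint): How far the snap button is pressed, m: 0 out (locks the sleeve), 0.006 flush with the sleeve's face (frees it, within about 1 mm). Spring: 3 N at first, 8 N at flush. Between holes the sleeve keeps it just under flush; at the next hole it springs out by itself if nothing covers that hole. Closing the fingers across the sleeve, one on the button, one on the far face, presses it; 40 N is good.
- snap_button (a point): Outer end of the steel snap button when out: a stud of 11 mm diameter standing 6 mm out of the sleeve's +y face (the side away from the robot), at bar x +42 mm, 13 mm above the underside. It belongs to the inner tube and does not travel along the bar with the sleeve.
- collar_neck (a point): Centre of the round neck at the collar end, on the bar's axis, at bar x -85 mm.
- far_neck (a point): Centre of the round neck at the far end of the sleeve, on the bar's axis: bar x +85 mm short, +121 mm at the next hole.
- holder: Bench holder, fixed, place and yaw (as the bar's) vary. Base plate 230 x 74 x 10 mm, origin at the centre of its underside. At x -85 mm a fork 8 mm thick, slot 18 mm wide across y, slot floor 46 mm up, splayed tips to 74 mm; at x -25 to -15 a U rest 40 mm high with cheeks 31 mm apart, to 58 mm; at x 62 to 74 a narrow rest 18 mm wide, 40 mm high. Fingers have room beside the bar elsewhere.
- holder_seat (a point): Where the bar's origin comes when it is seated in the holder: 40 mm above the holder's origin, with the bar's x and y axes along the holder's, collar neck in the fork.
- holder_fork (a point): Centre of the neck's place in the holder's fork, 53 mm above the bench, on the bar's axis.
- frame: Test frame base, fixed, place varies, +x to the robot's right within 0.25 rad. Grey plate 300 x 90 x 16 mm, origin at the centre of its underside; low load cell 34 mm high in the middle. Two equal forks at x -103 and +103 mm: 8 mm thick, slot 18 mm wide across y, slot floor 56 mm up, splayed tips to 84 mm. The 18 mm long necks fit only with the sleeve at the next hole; lengthways play 5 mm.
- fork_left (a point): Centre of a seated neck in the fork at the frame's x -103 mm (on the robot's left), 63 mm above the bench.
- fork_right (a point): Centre of a seated neck in the fork at the frame's x +103 mm, 63 mm above the bench. With the collar neck in the left fork and the far neck in this one, the bar's underside is 50 mm above the bench and its origin at frame x -18 mm.
- caliper: digital caliper 150 mm long lying flat, a bystander
- wrench: open-ended wrench lying flat, a bystander
- driver: screwdriver lying flat, a bystander
- coupon1: flat aluminium dog-bone test coupon 100 x 20 x 4 mm, a bystander
- coupon2: flat steel dog-bone test coupon 100 x 20 x 4 mm, a bystander
- weight: steel knobbed weight 40 mm dia, 57 mm high, a bystander
Not all that is in view belongs to the job. What is shaped like the holder but blue or pink is not meant.

How it is judged:
By the outcome, as a careful person would: the job done as asked, in the order asked, and still so for the second after the job is handed in, with the robot touching nothing.
It also fails if it takes over 61 s, if anything falls off the work surface, if the arm or the gripper's body presses on something with over 40 N, if the wrist force passes 120 N, or if a joint passes its speed limit or range.

## Working session

There is one attempt and no reset: what is moved stays moved. The work goes in short steps, Python scripts to look and compute and a tool call to move; the robot and the scene stay as the last step left them, time stands still between calls to the robot, and variables do not carry over. Pictures are saved under pics/ and viewed, at most 10 in all, crops included, and the job is handed in when it is done.

Besides the shell and the picture viewer there is one more tool, called after "Request:" by a JSON object that holds its "op" and its "data". jog_arm: Moves the arm, as the interface text tells. Its arguments: {"type":"object","properties":{"commands":{"type":"array","items":{"type":"array","items":{"type":"number"}}},"grip":{"type":"number"},"force":{"type":"number"}},"required":["commands"]}

```bash
mkdir -p pics
python3 - <<'E'
from rig import get_obs, read_camera, calibration
import cv2
for n in("top","side"):
    cv2.imwrite(f"pics/{n}0.png",read_camera(n)[:,:,::-1]); c=calibration(n); print(n,c)
o=get_obs();print(o)
E
```

```text
top {'K': array([[612.69129797,   0.        , 317.5960169 ],
       [  0.        , 612.69129797, 239.48968613],
       [  0.        ,   0.        ,   1.        ]]), 'R': array([[-0.00145009, -0.99993622, -0.01120071],
       [-0.9952965 ,  0.00252814, -0.09684256],
       [ 0.0968647 ,  0.0110076 , -0.99523669]]), 't': array([ -11.68531315,  498.58460912, 1356.20923658])}
side {'K': array([[481.70240446,   0.        , 320.45747263],
       [  0.        , 481.70240446, 242.90102908],
       [  0.        ,   0.        ,   1.        ]]), 'R': array([[-0.86955938, -0.49355967, -0.0162894 ],
       [-0.29888668,  0.55226733, -0.77824646],
       [ 0.39310716, -0.67186282, -0.62774764]]), 't': array([424.92122526, 186.90906035, 969.21263528])}
{'time': 0.1, 'joint_positions': array([-1.27610892e+00,  8.78834435e-02,  1.37206667e+00,  1.38377561e-07,
        1.68357924e+00, -1.03121667e-01]), 'dq': array([-0.00025304, -0.00221072, -0.00376191,  0.00019065,  0.00158474,
        0.00119411]), 'joint_efforts': array([ 2.35038038e-03, -3.41249907e+01, -3.03303230e+01,  7.19849719e-02,
        3.03692627e-02, -9.20771708e-05]), 'eef_pos': array([ 212.92519261, -506.63200673,  221.4383834 ]), 'ee_rot': array([-3.07776199e+00, -6.20383922e-01,  2.90547914e-04]), 'contact_force': array([0.3030138 , 0.23540104, 0.04908497]), 'ft_torque': array([0.0310733 , 0.0167885 , 0.01216613]), 'grasp_force': 0.0, 'width': 93.90019589585958}
```

View pics/top0.png

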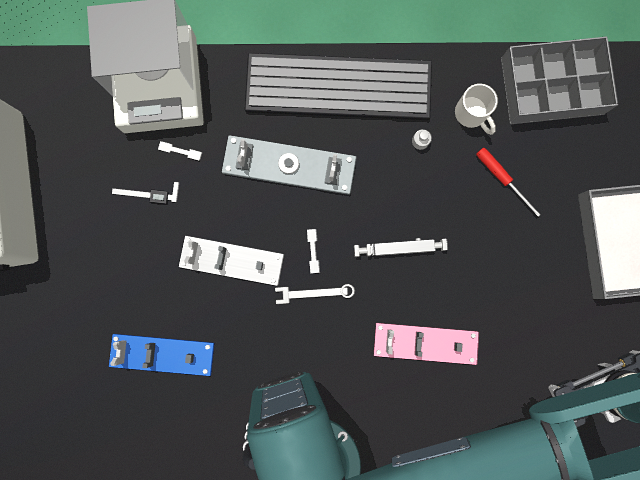

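View pics/side0.png

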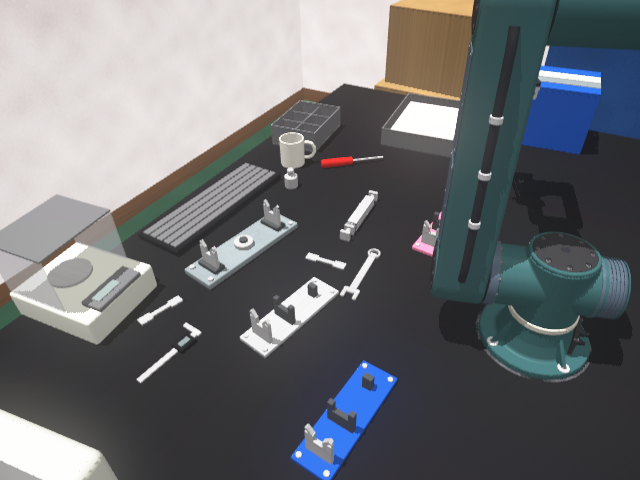

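The top view shows the bar at (357,250)–(446,245) with its button at (418,240). The white holder is centred near (231,260) and the frame near (289,165). I'll enlarge this for corner readings.

Run:
```python
import cv2
i=cv2.imread("pics/top0.png")
a=cv2.resize(i[225:300,170:300],None,fx=5,fy=5,interpolation=cv2.INTER_CUBIC)
b=cv2.resize(i[225:270,345:465],None,fx=5,fy=5,interpolation=cv2.INTER_CUBIC)
import numpy as np
c=np.zeros((600,650,3),np.uint8);c[:375]=a;c[375:,:600]=b
cv2.imwrite("pics/c1.png",c)
cv2.imwrite("pics/c2.png",cv2.resize(i[128:202,212:366],None,fx=5,fy=5,interpolation=cv2.INTER_CUBIC))
```

```text
(no output)
```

View pics/c1.png

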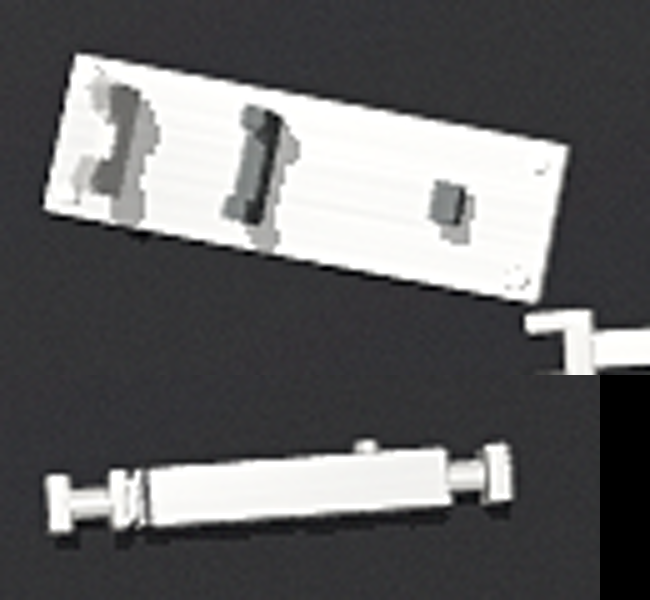

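View pics/c2.png

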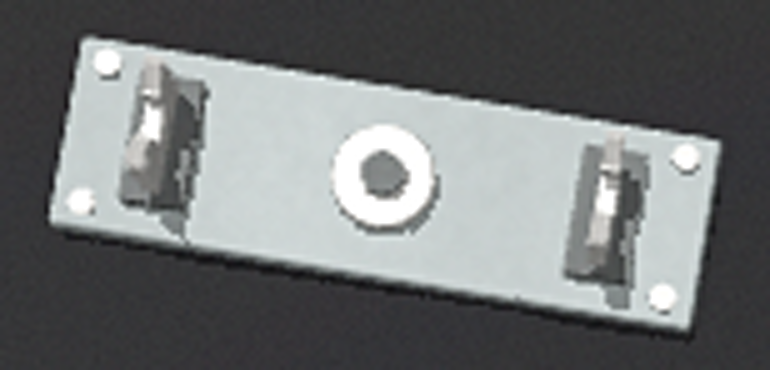

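The crops give usable corners. Holder plate: (76,54), (569,147), (540,303), (43,211). Frame plate: (85,38), (720,141), (692,328), (50,222). Bar end-plate top corners: (46,479), (510,444), (513,496), (50,529).

```bash
cat > h.py <<'E'
import numpy as np
from rig import get_obs, read_camera, calibration
from scipy.optimize import least_squares
from scipy.spatial.transform import Rotation as Ro
def proj(n,X):
    c=calibration(n);p=(c['R']@np.atleast_2d(X).T).T+c['t'];p=p@c['K'].T;return p[:,:2]/p[:,2:]
def unproj(n,uv,z):
    c=calibration(n);d=c['R'].T@np.linalg.inv(c['K'])@[*uv,1];C=-c['R'].T@c['t'];return C+d*(z-C[2])/d[2]
def place(q,P):  # q=x,y,yaw
    P=np.atleast_2d(P);c,s=np.cos(q[2]),np.sin(q[2])
    return np.c_[q[0]+c*P[:,0]-s*P[:,1],q[1]+s*P[:,0]+c*P[:,1],P[:,2]]
def fit(P,uv,n="top",q0=(450,0,-1.57)):
    r=least_squares(lambda q:(proj(n,place(q,P))-uv).ravel(),q0,x_scale=(100,100,1));print(np.round(r.fun,1));return r.x
def tool():
    o=get_obs();R=Ro.from_rotvec(o['ee_rot']).as_matrix();return o,R
def togo(p,xyz_yaw_bar=None,flip=0):
    "tool-axis shifts in units of 40mm to reach p; yaw (units .12) so that tool y ends perpendicular to bar direction"
    o,R=tool();d=R.T@(np.array(p)-o['eef_pos'])/40
    a=np.arctan2(R[1,0],R[0,0]);t=None
    if xyz_yaw_bar is not None:
        e=(xyz_yaw_bar-a+np.pi/2)%np.pi-np.pi/2; t=-e/.12
    print('t',o['time'],'pos',o['eef_pos'].round(1),'toolx yaw',a.round(3),'d',d.round(3),'turn',t, 'q6',o['joint_positions'][5].round(2))
E
python3 - <<'E'
from h import *
def o(l,off): return (np.array(l)+.5)/5-.5+off
H=fit([[-115,37,10],[115,37,10],[115,-37,10],[-115,-37,10]],o([(76,54),(569,147),(540,303),(43,211)],(170,225)))
F=fit([[-150,45,16],[150,45,16],[150,-45,16],[-150,-45,16]],o([(85,38),(720,141),(692,328),(50,222)],(212,128)))
B=fit([[-104,13,26],[104,13,26],[104,-13,26],[-104,-13,26],[42,19,13]],o([(46,104),(510,69),(513,121),(50,154),(366,63)],(345,225)))
print(H,F,B)
print(place(B,[0,0,13]),place(B,[42,19,13]))
togo([B[0],B[1],150],B[2])
print(calibration('top')['R'].T@-calibration('top')['t'])
E
```

```text
[-0.  -0.2  0.2 -0.5 -0.1  0.4 -0.1  0.2]
[-0.5 -0.6  0.9 -0.4  0.2  0.5 -0.5  0.5]
[ 0.1 -0.9 -0.3 -0.7  0.2  0.4  0.2  0.7 -0.2  0.5]
[452.95872142 184.57129813  -1.75690195] [673.6931763   53.31219411  -1.73894933] [ 481.24876687 -198.88210266   -1.49919109]
[[ 481.24876687 -198.88210266   13.        ]] [[ 503.20492879 -239.415138     13.        ]]
t 0.1 pos [ 212.9 -506.6  221.4] toolx yaw 0.398 d [ 9.164 -4.491  1.796] turn -10.37160557756424 q6 -0.1
[ 364.8537659   -27.87366631 1397.90251471]
```

Request:
{"op": "jog_arm", "data": {"commands": [[0.83,-0.41,0.15,0],[0.83,-0.41,0.15,0],[0.83,-0.41,0.15,0],[0.83,-0.41,0.15,0],[0.83,-0.41,0.15,0],[0.83,-0.41,0.15,0],[0.83,-0.41,0.15,0],[0.83,-0.41,0.15,0],[0.83,-0.41,0.15,0],[0.83,-0.41,0.15,0],[0.83,-0.41,0.15,0],[0,0,0,0]], "grip": 1}}

```text
time: 1.1
eef_pos: [482.1, -193.8, 154.4]
ee_rot: [-3.073, -0.631, 0.0]
contact_force: [-0.6, -0.2, -0.5]
width: 94.0
grasp_force: 0.0
```

Request:
{"op": "jog_arm", "data": {"commands": [[0,0,0,-0.94],[0,0,0,-0.94],[0,0,0,-0.94],[0,0,0,-0.94],[0,0,0,-0.94],[0,0,0,-0.94],[0,0,0,-0.94],[0,0,0,-0.94],[0,0,0,-0.94],[0,0,0,-0.94],[0,0,0,-0.94],[0,0,0,0]]}}

```text
time: 2.1
eef_pos: [479.3, -199.7, 156.1]
ee_rot: [-2.143, -2.296, 0.001]
contact_force: [-0.8, -0.2, 0.3]
width: 93.7
grasp_force: 0.0
```

Run:
```python
from h import *
import cv2
B=[481.25,-198.88,-1.4992]
togo(place(B,[8,0,20])[0],B[2])
cv2.imwrite("pics/s1.png",cv2.resize(read_camera('side')[150:270,290:450,::-1],None,fx=5,fy=5,interpolation=cv2.INTER_CUBIC))
```

```text
t 2.1 pos [ 479.3 -199.7  156.1] toolx yaw 1.64 d [-0.183  0.055  3.402] turn -0.021303339075950944 q6 -0.57
```

View pics/s1.png

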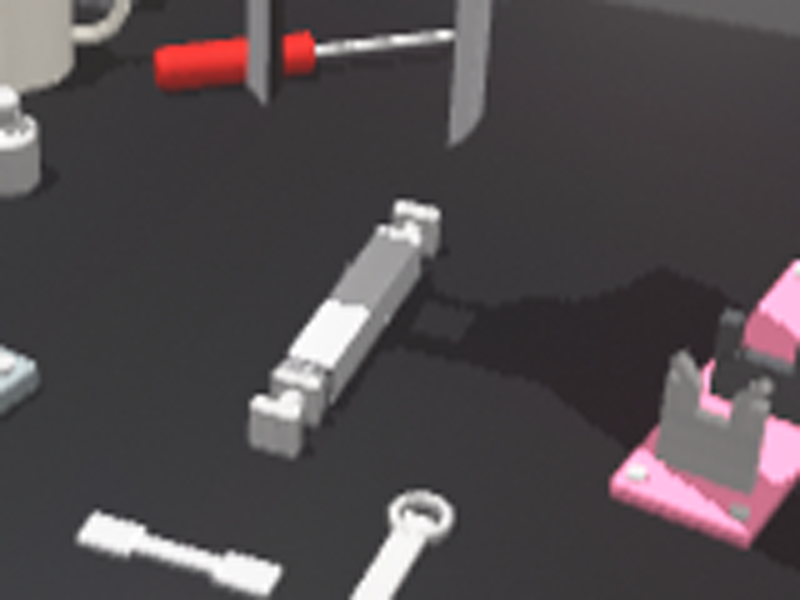

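The side view shows the bar lying free between the open fingers' projected line, with nothing else near it. Descending.

Request:
{"op": "jog_arm", "data": {"commands": [[-0.18,0.05,0.4,0],[0,0,0.5,0],[0,0,0.5,0],[0,0,0.5,0],[0,0,0.5,0],[0,0,0.4,0],[0,0,0.3,0],[0,0,0.2,0],[0,0,0.1,0],[0,0,0,0]]}}

```text
time: 2.98
eef_pos: [482.0, -206.3, 19.9]
ee_rot: [-2.145, -2.294, 0.001]
contact_force: [-0.7, -0.3, -0.2]
width: 94.3
grasp_force: 0.0
```

Request:
{"op": "jog_arm", "data": {"commands": [[0,0,0,0],[0,0,0,0],[0,0,0,0],[0,0,0,0],[0,0,0,0],[0,0,0,0],[0,0,0,0],[0,0,0,0]], "grip": -1, "force": 30}}

```text
time: 3.65
eef_pos: [482.4, -206.3, 20.6]
ee_rot: [2.145, 2.295, -0.0]
contact_force: [-0.6, -0.0, -0.3]
width: 44.5
grasp_force: 0.0
```

Request:
{"op": "jog_arm", "data": {"commands": [[0,0,0,0],[0,0,0,0],[0,0,0,0],[0,0,0,0],[0,0,0,0],[0,0,0,0]]}}

```text
time: 4.15
eef_pos: [482.1, -206.4, 20.4]
ee_rot: [-2.145, -2.295, 0.001]
contact_force: [-1.5, 0.1, 0.8]
width: 25.6
grasp_force: 30.0
```

Request:
{"op": "jog_arm", "data": {"commands": [[0,0,-0.2,0],[0,0,-0.4,0],[0,0,-0.6,0],[0,0,-0.6,0],[0,0,-0.6,0],[0,0,-0.6,0],[0,0,-0.3,0],[0,0,0,0]]}}

```text
time: 4.82
eef_pos: [484.1, -207.2, 156.1]
ee_rot: [2.14, 2.29, 0.003]
contact_force: [1.5, -0.8, -3.2]
width: 26.0
grasp_force: 30.0
```

Run:
```python
from h import *
H=[452.96,184.57,-1.7569]
togo(place(H,[8,0,100])[0],H[2])
```

```text
t 4.8167 pos [ 484.1 -207.2  156.1] toolx yaw 1.639 d [ 9.636 -0.172  1.364] turn 2.1156347847208066 q6 -0.58
```

Request:
{"op": "jog_arm", "data": {"commands": [[0.5,0,0,0],[0.9,0,0,0],[0.9,0,0,0],[0.9,0,0,0],[0.9,0,0,0],[0.9,0,0,0],[0.9,0,0,0],[0.9,0,0,0],[0.9,0,0,0],[0.9,0,0,0],[0.7,-0.1,0,0],[0.34,-0.07,0,0]]}}

```text
time: 5.82
eef_pos: [447.3, 181.0, 150.0]
ee_rot: [-2.138, -2.296, 0.004]
contact_force: [0.3, -0.6, -3.7]
width: 25.7
grasp_force: 30.0
```

Request:
{"op": "jog_arm", "data": {"commands": [[0,0,0.2,0.4],[0,0,0.2,0.5],[0,0,0.2,0.5],[0,0,0.2,0.5],[0,0,0.2,0.2],[0,0,0.2,0],[0,0,0,0],[0,0,0,0]]}}

```text
time: 6.48
eef_pos: [448.6, 177.7, 103.2]
ee_rot: [-2.415, -2.008, 0.004]
contact_force: [-0.3, 0.6, -3.0]
width: 25.7
grasp_force: 30.0
```

```bash
python3 - <<'E'
from h import *
import cv2
H=[452.96,184.57,-1.7569]
togo(place(H,[8,0,100])[0],H[2])
cv2.imwrite("pics/s2.png",read_camera('side')[:,:,::-1]);cv2.imwrite("pics/t2.png",read_camera('top')[:,:,::-1])
print(proj('side',place(H,[[-85,0,53],[-85,9,74],[-85,-9,74],[-115,37,10],[115,-37,10]])))
E
python3 - <<'E'
import cv2
i=cv2.imread('pics/s2.png')[210:360,190:370]
cv2.imwrite('pics/s2c.png',cv2.resize(i,None,fx=4,fy=4,interpolation=cv2.INTER_CUBIC))
E
```

```text
t 6.4833 pos [448.6 177.7 103.2] toolx yaw 1.387 d [-0.011  0.074  0.08 ] turn 0.02188955520268469 q6 0.44
[[261.11013885 321.62968137]
 [256.83389423 312.06104474]
 [263.37509607 316.47238841]
 [239.50293421 335.96642247]
 [339.58151821 290.0330344 ]]
```

View pics/s2c.png

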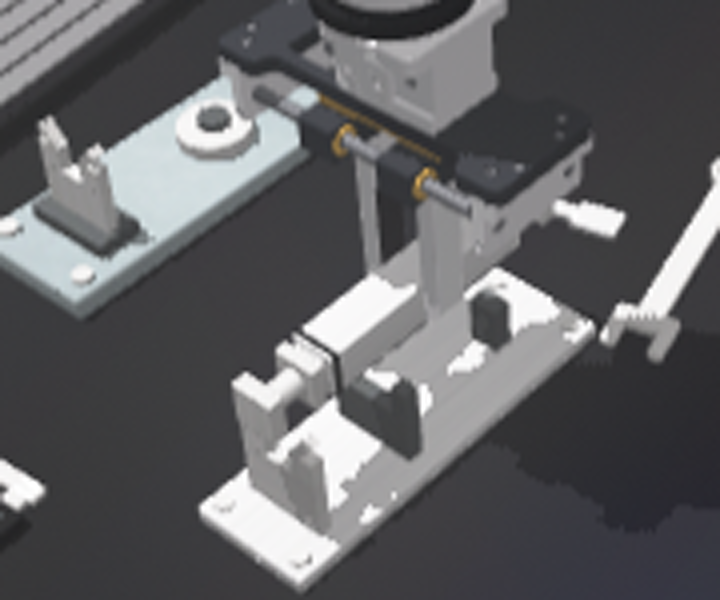

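The side view shows the bar hovering over the holder. The plate corners are at about (240,338) and (338,292), within 2 px of prediction. I'll check the predicted bar and fork points before lowering.

Run:
```python
from h import *
import cv2
H=[452.96,184.57,-1.7569]
o,R=tool();p=o['eef_pos'];yaw=np.arctan2(R[1,0],R[0,0])-np.pi
off=place([0,0,yaw],[-8,0,0])[0]; Bq=[p[0]+off[0],p[1]+off[1],yaw];z0=p[2]-20.4
im=cv2.imread('pics/s2.png');tm=cv2.imread('pics/t2.png')
def box(x0,x1,y,z0,z1): return [[x,s*y,z] for x in(x0,x1) for s in(-1,1) for z in(z0,z1)]
def draw(img,n,q,P,col,off,s):
    for u in proj(n,place(q,P)): cv2.circle(img,tuple(((u-off+.5)*s).astype(int)),2,col,-1)
def crop(img,x,y,w,h,s): return cv2.resize(img[y:y+h,x:x+w],None,fx=s,fy=s,interpolation=cv2.INTER_CUBIC)
A=crop(im,225,270,80,100,6);T=crop(tm,170,225,50,75,8)
fork=box(-89,-81,9,46,64)
for g,n,off,s in((A,'side',(225,270),6),(T,'top',(170,225),8)):
    draw(g,n,Bq,box(-104,-94,13,z0,z0+26)+box(-76,-68,13,z0,z0+26),(0,0,255),off,s); draw(g,n,H,fork,(0,255,0),off,s);draw(g,n,H,[[-115,37,10],[-115,-37,10]],(255,0,0),off,s)
out=np.zeros((600,800,3),np.uint8);out[:,:480]=A;out[:,480:]=T[:600,:320]
cv2.imwrite('pics/ov.png',out)
```

```text
(no output)
```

View pics/ov.png

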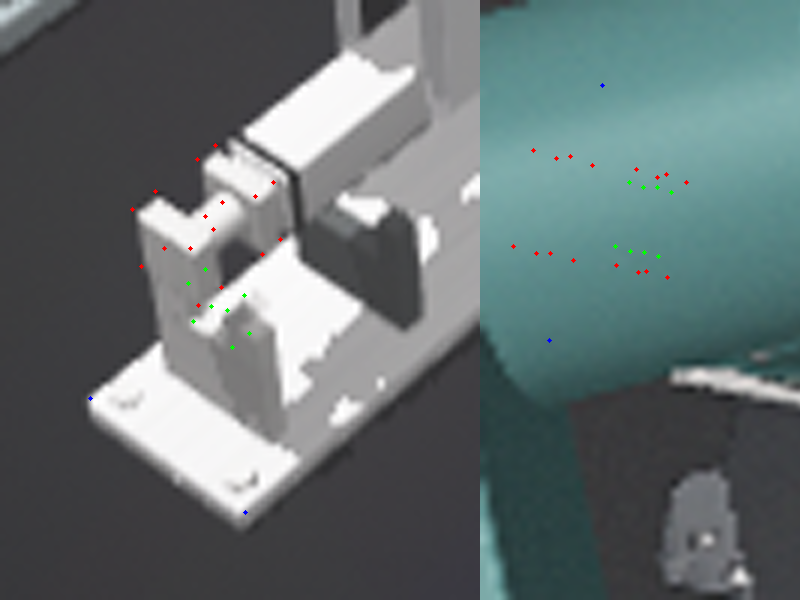

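Overlay: the bar is within about 1 px of prediction. The holder sits about 1 px lower, so the lengthwise offset is roughly 2–3 mm. I'll make a small correction and lower.

Request:
{"op": "jog_arm", "data": {"commands": [[0.05,0.055,0,0.02],[0,0,0.1,0],[0,0,0.15,0],[0,0,0.15,0],[0,0,0.15,0],[0,0,0.1,0],[0,0,0,0]]}}

```text
time: 7.17
eef_pos: [450.9, 179.2, 76.7]
ee_rot: [-2.418, -2.004, 0.005]
contact_force: [0.7, 0.4, -3.0]
width: 25.8
grasp_force: 30.0
```

Request:
{"op": "jog_arm", "data": {"commands": [[0,0,0.08,0],[0,0,0.08,0],[0,0,0.08,0],[0,0,0.08,0],[0,0,0.06,0],[0,0,0,0],[0,0,0,0]]}}

```text
time: 7.75
eef_pos: [451.8, 179.5, 63.0]
ee_rot: [-2.419, -2.005, 0.001]
contact_force: [-0.2, -0.4, -3.5]
width: 25.3
grasp_force: 30.0
```

Request:
{"op": "jog_arm", "data": {"commands": [[0,0,0.03,0],[0,0,0.03,0],[0,0,0.03,0],[0,0,0,0],[0,0,0,0]]}}

```text
time: 8.17
eef_pos: [452.2, 179.5, 60.4]
ee_rot: [2.418, 2.005, 0.001]
contact_force: [-1.1, -1.2, 2.2]
width: 26.1
grasp_force: 30.0
```

Request:
{"op": "jog_arm", "data": {"commands": [[0,0,0,0],[0,0,0,0],[0,0,0,0],[0,0,0,0],[0,0,0,0],[0,0,0,0],[0,0,0,0]], "grip": 0.4}}

```text
time: 8.75
eef_pos: [452.0, 179.5, 59.6]
ee_rot: [2.419, 2.005, -0.0]
contact_force: [0.5, 0.5, 0.3]
width: 64.7
grasp_force: 0.0
```

Run:
```python
from h import *
import cv2
cv2.imwrite('pics/s3.png',cv2.resize(read_camera('side')[230:360,225:355,::-1],None,fx=4.6,fy=4.6,interpolation=cv2.INTER_CUBIC))
H=[452.96,184.57,-1.7569]
togo(place(H,[8,0,60])[0],H[2])
```

```text
t 8.8 pos [452.  179.5  59.6] toolx yaw 1.384 d [-0.07   0.    -0.009] turn -0.00430383380870536 q6 0.45
```

View pics/s3.png

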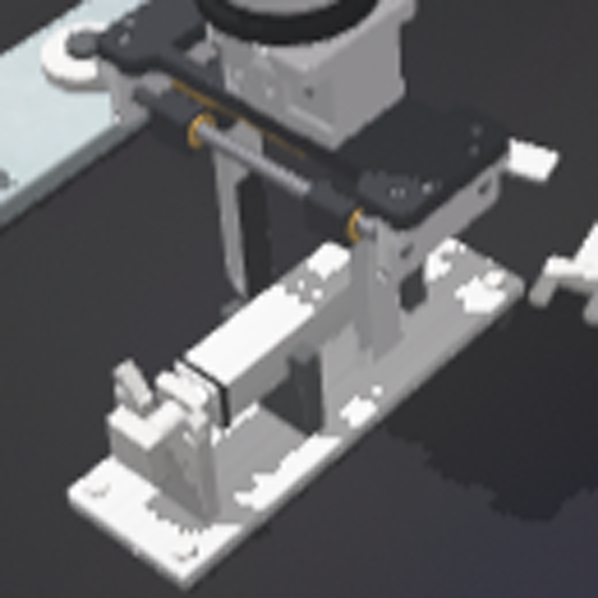

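The bar is seated: its end plate is outside the fork with the neck in the slot, at about (160,410) in the crop. Next I'll move to the button and squeeze.

Request:
{"op": "jog_arm", "data": {"commands": [[-0.2,0,0.05,0],[-0.25,0,0.05,0],[-0.25,0,0,0],[-0.15,0,0,0],[0,0,0,0],[0,0,0,0]]}}

```text
time: 9.3
eef_pos: [445.7, 145.5, 55.8]
ee_rot: [2.42, 2.003, 0.001]
contact_force: [0.5, 0.1, 0.1]
width: 65.7
grasp_force: 0.0
```

Request:
{"op": "jog_arm", "data": {"commands": [[0,0,0,0],[0,0,0,0],[0,0,0,0],[0,0,0,0],[0,0,0,0],[0,0,0,0],[0,0,0,0],[0,0,0,0],[0,0,0,0]], "grip": -1, "force": 40}}

```text
time: 10.05
eef_pos: [445.3, 146.2, 55.7]
ee_rot: [-2.418, -2.005, 0.001]
contact_force: [-1.7, 0.8, 2.2]
width: 25.4
grasp_force: 40.0
```

Width 25.4 mm means the button is flush. Now drawing the sleeve.

Request:
{"op": "jog_arm", "data": {"commands": [[-0.05,0,0,0],[-0.05,0,0,0],[-0.05,0,0,0],[-0.05,0,0,0],[-0.05,0,0,0],[-0.05,0,0,0],[-0.05,0,0,0],[0,0,0,0]]}}

```text
time: 10.72
eef_pos: [443.5, 133.3, 55.7]
ee_rot: [-2.418, -2.004, -0.004]
contact_force: [2.0, 5.3, -1.5]
width: 25.5
grasp_force: 40.0
```

Request:
{"op": "jog_arm", "data": {"commands": [[-0.05,0,0,0],[-0.05,0,0,0],[-0.05,0,0,0],[-0.05,0,0,0],[-0.05,0,0,0],[-0.05,0,0,0],[-0.05,0,0,0],[-0.05,0,0,0],[0,0,0,0]]}}

```text
time: 11.47
eef_pos: [440.5, 117.7, 55.7]
ee_rot: [-2.418, -2.004, -0.004]
contact_force: [2.0, 4.1, -2.3]
width: 25.7
grasp_force: 40.0
```

Request:
{"op": "jog_arm", "data": {"commands": [[-0.05,0,0,0],[-0.05,0,0,0],[-0.025,0,0,0],[0,0,0,0]]}}

```text
time: 11.8
eef_pos: [439.6, 113.0, 55.7]
ee_rot: [-2.417, -2.004, -0.005]
contact_force: [1.2, 5.1, -2.0]
width: 25.8
grasp_force: 40.0
```

Request:
{"op": "jog_arm", "data": {"commands": [[-0.025,0,0,0],[-0.025,0,0,0],[0,0,0,0]]}}

```text
time: 12.05
eef_pos: [439.2, 111.1, 55.7]
ee_rot: [-2.417, -2.004, -0.005]
contact_force: [1.4, 5.8, -1.4]
width: 25.7
grasp_force: 40.0
```

Request:
{"op": "jog_arm", "data": {"commands": [[-0.025,0,0,0],[-0.025,0,0,0],[0,0,0,0]]}}

```text
time: 12.3
eef_pos: [438.8, 109.0, 55.7]
ee_rot: [-2.417, -2.004, -0.005]
contact_force: [1.2, 4.5, -1.3]
width: 25.3
grasp_force: 40.0
```

Finger travel is now about 37.5 mm, with up to about 7 mm of fork play to allow for. Continuing in 1 mm steps.

Request:
{"op": "jog_arm", "data": {"commands": [[-0.025,0,0,0],[-0.025,0,0,0],[0,0,0,0]]}}

```text
time: 12.55
eef_pos: [438.3, 106.3, 55.7]
ee_rot: [-2.418, -2.004, -0.002]
contact_force: [0.8, 2.6, 0.6]
width: 25.7
grasp_force: 40.0
```

Request:
{"op": "jog_arm", "data": {"commands": [[-0.025,0,0,0],[0,0,0,0]]}}

```text
time: 12.72
eef_pos: [438.0, 104.8, 55.7]
ee_rot: [2.419, 2.005, 0.001]
contact_force: [1.2, 2.7, -0.4]
width: 25.5
grasp_force: 40.0
```

Request:
{"op": "jog_arm", "data": {"commands": [[-0.025,0,0,0],[0,0,0,0]]}}

```text
time: 12.88
eef_pos: [437.7, 103.6, 55.7]
ee_rot: [2.419, 2.004, 0.0]
contact_force: [1.3, 2.6, -0.9]
width: 25.3
grasp_force: 40.0
```

Run:
```python
from h import *
import cv2
a=read_camera('side');b=read_camera('top')
out=np.zeros((600,800,3),np.uint8)
out[:,:480]=cv2.resize(a[260:360,235:315,::-1],None,fx=6,fy=6,interpolation=cv2.INTER_CUBIC)
A=cv2.resize(b[225:300,180:220,::-1],None,fx=8,fy=8,interpolation=cv2.INTER_CUBIC);out[:,480:]=A[:600,:320]
cv2.imwrite('pics/s4.png',out)
```

```text
(no output)
```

View pics/s4.png

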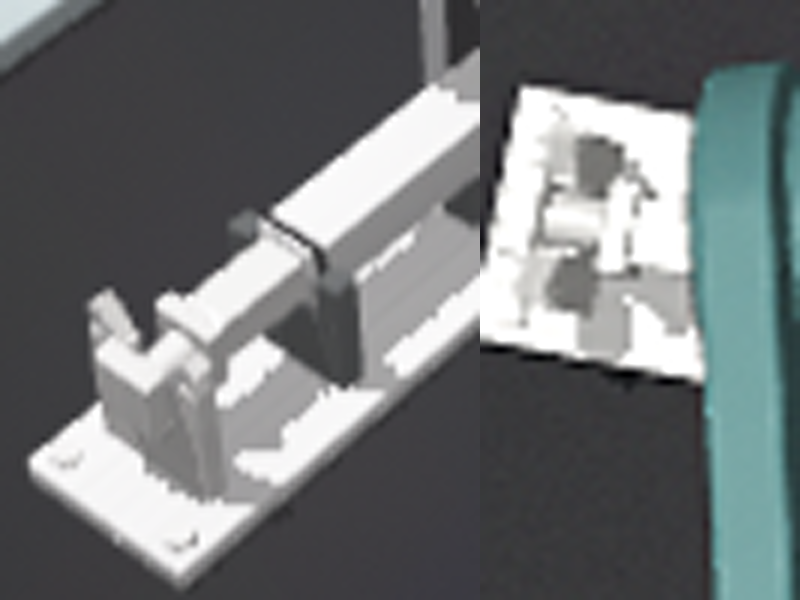

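Run:
```python
from h import *
H=[452.96,184.57,-1.7569]
for nm,(u,v),z in[('endplate far top',(98,343),66),('endplate near top',(147,392),66),('endplate near bottom',(152,448),40),('collar near top inner',(215,350),66),('sleeve dark near top',(326,268),66),('sleeve dark far top',(262,213),66),('plate c',(30,462),10),('plate c2',(182,588),10)]:
    p=unproj('side',((u+.5)/6-.5+235,(v+.5)/6-.5+260),z)
    d=p[:2]-H[:2];c,s=np.cos(H[2]),np.sin(H[2]);print(nm,np.round([c*d[0]+s*d[1],-s*d[0]+c*d[1]],1))
togo(place(H,[8,0,60])[0],H[2])
```

```text
endplate far top [-96.2  15. ]
endplate near top [-100.7  -12.3]
endplate near bottom [-101.8  -12.2]
collar near top inner [-74.3 -16.4]
sleeve dark near top [-25.1 -19.2]
sleeve dark far top [-20.1  15.1]
plate c [-116.    35.7]
plate c2 [-120.1  -40.7]
t 12.9833 pos [437.7 103.6  55.7] toolx yaw 1.384 d [ 1.859e+00 -1.000e-03 -1.080e-01] turn -0.005530341776061043 q6 0.29
```

The picture gives a draw of about 36 ± 2 mm, with the bar up against its fork stop. Now in half-millimetre steps.

Request:
{"op": "jog_arm", "data": {"commands": [[-0.015,0,0,0],[0,0,0,0]]}}

```text
time: 13.15
eef_pos: [437.6, 103.2, 55.7]
ee_rot: [2.419, 2.005, 0.0]
contact_force: [1.7, 2.9, -0.3]
width: 25.9
grasp_force: 40.0
```

Request:
{"op": "jog_arm", "data": {"commands": [[-0.015,0,0,0],[0,0,0,0]]}}

```text
time: 13.32
eef_pos: [437.6, 103.2, 55.7]
ee_rot: [-2.418, -2.004, -0.002]
contact_force: [1.8, 5.5, -0.7]
width: 25.8
grasp_force: 40.0
```

Request:
{"op": "jog_arm", "data": {"commands": [[-0.015,0,0,0],[0,0,0,0]]}}

```text
time: 13.48
eef_pos: [437.6, 103.1, 55.7]
ee_rot: [-2.418, -2.004, -0.003]
contact_force: [1.4, 6.1, -1.5]
width: 25.7
grasp_force: 40.0
```

Request:
{"op": "jog_arm", "data": {"commands": [[-0.02,0,0,0],[0,0,0,0]]}}

```text
time: 13.65
eef_pos: [437.6, 103.0, 55.7]
ee_rot: [-2.417, -2.004, -0.005]
contact_force: [2.4, 8.2, -2.2]
width: 26.0
grasp_force: 40.0
```

Request:
{"op": "jog_arm", "data": {"commands": [[-0.02,0,0,0],[0,0,0,0]]}}

```text
time: 13.82
eef_pos: [437.5, 102.9, 55.7]
ee_rot: [-2.416, -2.003, -0.007]
contact_force: [2.4, 9.6, -2.3]
width: 25.8
grasp_force: 40.0
```

Request:
{"op": "jog_arm", "data": {"commands": [[-0.03,0,0,0],[-0.03,0,0,0],[-0.03,0,0,0],[0,0,0,0]]}}

```text
time: 14.15
eef_pos: [437.4, 102.2, 55.7]
ee_rot: [-2.413, -2.0, -0.016]
contact_force: [4.3, 18.3, -4.7]
width: 25.9
grasp_force: 40.0
```

Request:
{"op": "jog_arm", "data": {"commands": [[-0.03,0,0,0],[-0.03,0,0,0],[0,0,0,0]]}}

```text
time: 14.4
eef_pos: [437.3, 101.6, 55.9]
ee_rot: [-2.411, -1.999, -0.021]
contact_force: [5.2, 23.2, -4.6]
width: 25.3
grasp_force: 40.0
```

It holds at 23 N, so the button has snapped in. I'll relax, let go and look.

Request:
{"op": "jog_arm", "data": {"commands": [[0.06,0,0,0],[0.06,0,0,0],[0.03,0,0,0],[0,0,0,0]]}}

```text
time: 14.73
eef_pos: [437.7, 102.3, 56.2]
ee_rot: [-2.417, -2.004, -0.006]
contact_force: [1.2, 7.7, 0.4]
width: 25.7
grasp_force: 40.0
```

Request:
{"op": "jog_arm", "data": {"commands": [[0,0,0,0],[0,0,0,0],[0,0,0,0],[0,0,0,0],[0,0,0,0],[0,0,0,0],[0,0,0,0]], "grip": 0.4}}

```text
time: 15.32
eef_pos: [437.0, 100.2, 55.6]
ee_rot: [2.419, 2.004, -0.001]
contact_force: [1.1, 0.6, 0.5]
width: 65.3
grasp_force: 0.0
```

Request:
{"op": "jog_arm", "data": {"commands": [[0,0,-0.4,0],[0,0,-0.6,0],[0,0,-0.6,0],[0,0,-0.6,0],[-0.6,0,0,0],[-0.9,0,0,0],[-0.9,0,0,0],[-0.9,0,0,0],[-0.6,0,0,0],[0,0,0,0]]}}

```text
time: 16.15
eef_pos: [407.3, -56.4, 143.8]
ee_rot: [2.423, 1.997, -0.003]
contact_force: [-0.3, 0.9, 0.2]
width: 65.5
grasp_force: 0.0
```

Run:
```python
from h import *
import cv2
a=read_camera('side');b=read_camera('top');cv2.imwrite('pics/s5full.png',a[:,:,::-1]);cv2.imwrite('pics/t5full.png',b[:,:,::-1])
out=np.zeros((600,800,3),np.uint8)
out[:300,:]=cv2.resize(a[255:330,220:420,::-1],None,fx=4,fy=4,interpolation=cv2.INTER_CUBIC)
out[300:]=cv2.resize(b[225:300,150:350,::-1],None,fx=4,fy=4,interpolation=cv2.INTER_CUBIC)
cv2.imwrite('pics/s5.png',out)
print(get_obs()['eef_pos'],proj('top',place([452.96,184.57,-1.7569],[47,19,53])))
```

```text
[408.01664673 -53.31946806 143.71644471] [[250.50368907 254.48476478]]
```

View pics/s5.png

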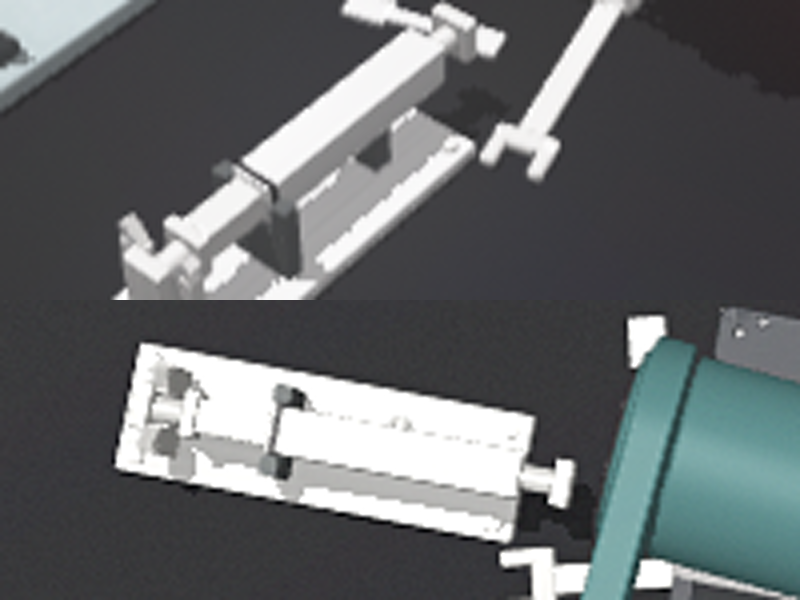

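The button shows out at (403,423) in the lower crop, and the far end plate is at (570,485), so the sleeve is at the next hole. I'll compute the bar's position in the holder and the move back.

Run:
```python
from h import *
H=[452.96,184.57,-1.7569]
for nm,(u,v),z in[('right far',(575,460),66),('right near',(567,508),66),('button',(403,418),53),('sleeve start near',(275,452),66),('sleeve start far',(284,408),66)]:
    p=unproj('top',((u+.5)/4-.5+150,(v-300+.5)/4-.5+225),z)
    d=p[:2]-H[:2];c,s=np.cos(H[2]),np.sin(H[2]);print(nm,np.round([c*d[0]+s*d[1],-s*d[0]+c*d[1]],1))
togo(place(H,[15,0,144])[0],H[2])
```

```text
right far [144.9  13.7]
right near [145.5 -12.7]
button [46.6 19.7]
sleeve start near [-16.8 -11.9]
sleeve start far [-16.7  12.6]
t 16.25 pos [408.  -53.3 143.7] toolx yaw 1.382 d [ 5.677e+00 -1.300e-02 -5.000e-03] turn -0.024938694192137383 q6 -0.08
```

Request:
{"op": "jog_arm", "data": {"commands": [[0.6,0,0,0],[0.9,0,0,0],[0.9,0,0,0],[0.9,0,0,0],[0.9,0,0,0],[0.9,0,0,0],[0.53,0,0,0],[0,0,0.5,0],[0,0,0.5,0],[0,0,0.5,0],[0,0,0.3,0],[0,0,0.2,0]]}}

```text
time: 17.25
eef_pos: [448.2, 169.9, 61.5]
ee_rot: [-2.415, -2.007, 0.005]
contact_force: [0.3, -1.3, -0.8]
width: 65.5
grasp_force: 0.0
```

Request:
{"op": "jog_arm", "data": {"commands": [[0,0,0.05,0],[0,0,0.03,0],[0,0,0,0],[0,0,0,0]]}}

```text
time: 17.58
eef_pos: [450.6, 168.8, 61.5]
ee_rot: [2.418, 2.005, 0.003]
contact_force: [0.3, -0.8, 0.1]
width: 65.6
grasp_force: 0.0
```

Run:
```python
from h import *
H=[452.96,184.57,-1.7569]
togo(place(H,[17,0,60.4])[0],H[2])
```

```text
t 17.5833 pos [450.6 168.8  61.5] toolx yaw 1.384 d [-0.028 -0.015  0.028] turn -0.0022333884754773456 q6 0.43
```

Request:
{"op": "jog_arm", "data": {"commands": [[0,0,0,0],[0,0,0,0],[0,0,0,0],[0,0,0,0],[0,0,0,0],[0,0,0,0],[0,0,0,0],[0,0,0,0],[0,0,0,0],[0,0,0,0]], "grip": -1, "force": 40}}

```text
time: 18.42
eef_pos: [450.1, 168.4, 60.5]
ee_rot: [2.418, 2.005, 0.0]
contact_force: [0.3, -0.0, -0.4]
width: 25.8
grasp_force: 40.0
```

Request:
{"op": "jog_arm", "data": {"commands": [[0,0,-0.1,0],[0,0,-0.2,0],[0,0,-0.4,0],[0,0,-0.4,0],[0,0,-0.4,0],[0,0,-0.5,0],[0,0,-0.5,0],[0,0,-0.3,0],[0,0,0,0],[0,0,0,0]]}}

```text
time: 19.25
eef_pos: [450.0, 168.4, 172.7]
ee_rot: [2.418, 2.004, 0.001]
contact_force: [0.7, -0.7, -4.4]
width: 25.8
grasp_force: 40.0
```

Run:
```python
from h import *
F=[673.69,53.31,-1.73895]
togo(place(F,[-7,0,120])[0],F[2])
```

```text
t 19.25 pos [450.  168.4 172.7] toolx yaw 1.384 d [-1.614  6.026  1.321] turn -0.1537825517815561 q6 0.43
```

Request:
{"op": "jog_arm", "data": {"commands": [[-0.16,0.4,0,-0.15],[-0.18,0.7,0,0],[-0.18,0.7,0,0],[-0.18,0.7,0,0],[-0.18,0.7,0,0],[-0.18,0.7,0,0],[-0.18,0.7,0,0],[-0.18,0.7,0,0],[-0.19,0.7,0.2,0],[0,0,0.4,0],[0,0,0.4,0],[0,0,0,0]]}}

```text
time: 20.25
eef_pos: [672.3, 63.8, 124.3]
ee_rot: [-2.395, -2.02, 0.017]
contact_force: [-1.3, -0.2, -4.4]
width: 25.5
grasp_force: 40.0
```

Run:
```python
from h import *
import cv2
F=[673.69,53.31,-1.73895];H=[452.96,184.57,-1.7569]
togo(place(F,[-7,0,100])[0],F[2])
PF=np.array([[-150,45,16],[150,45,16],[150,-45,16],[-150,-45,16.]]);PH=np.array([[-115,37,10],[115,37,10],[115,-37,10],[-115,-37,10.]])
for n in('top','side'):
    g=cv2.imread(f'pics/{n}0.png',0)
    for nm,q,P in(('F',F,PF),('H',H,PH)):
        u=proj(n,place(q,P)).astype(np.float32)
        c=cv2.cornerSubPix(g,u.reshape(-1,1,2).copy(),(4,4),(-1,-1),(3,50,.01)).reshape(-1,2)
        print(n,nm,(c-u).round(1).tolist()); print(fit(P,c,n).round(4))
```

```text
t 20.25 pos [672.3  63.8 124.3] toolx yaw 1.401 d [-0.076  0.087  0.607] turn -0.010109211549521232 q6 0.18
top F [[0.30000001192092896, 0.5], [-0.800000011920929, 0.699999988079071], [-1.2000000476837158, -0.20000000298023224], [0.4000000059604645, -0.5]]
[-0.5 -0.6  0.5 -0.3  0.7  0.5 -0.7  0.3]
[673.4869  54.1381  -1.7433]
top H [[0.20000000298023224, 0.10000000149011612], [-0.4000000059604645, 0.5], [-2.200000047683716, 1.100000023841858], [0.20000000298023224, -0.6000000238418579]]
[-0.4 -0.6 -0.1  0.5  1.3 -0.1 -0.9  0.1]
[452.3957 185.8469  -1.7714]
side F [[-0.30000001192092896, 0.4000000059604645], [-2.799999952316284, 0.5], [-1.399999976158142, 0.4000000059604645], [-1.600000023841858, 1.2000000476837158]]
[-1.1  0.6  0.8 -0.2 -0.3 -0.2  0.6 -0.4]
[675.6461  56.8126  -1.7273]
side H [[-0.699999988079071, 0.6000000238418579], [-0.800000011920929, 0.6000000238418579], [-0.5, 3.0999999046325684], [-1.0, 1.2999999523162842]]
[-0.4  0.6  0.6  0.7  0.2 -1.6 -0.4  0.1]
[452.1719 188.4893  -1.7657]
```

Request:
{"op": "jog_arm", "data": {"commands": [[0,0,0.3,0],[0,0,0.1,0],[0,0,0,0],[0,0,0,0]]}}

```text
time: 20.58
eef_pos: [675.3, 64.7, 116.7]
ee_rot: [2.4, 2.027, -0.0]
contact_force: [-0.1, 0.8, -3.4]
width: 25.5
grasp_force: 40.0
```

Run:
```python
from h import *
F=[674.1,53.9,-1.741]
togo(place(F,[-6.8,0,70.5])[0],F[2])
```

```text
t 20.5833 pos [675.3  64.7 116.7] toolx yaw 1.403 d [-0.101  0.016  1.155] turn 0.01682591176769647 q6 0.18
```

Request:
{"op": "jog_arm", "data": {"commands": [[-0.1,0.016,0.1,0],[0,0,0.15,0],[0,0,0.15,0],[0,0,0.1,0],[0,0,0,0]]}}

```text
time: 21.0
eef_pos: [674.5, 60.3, 94.6]
ee_rot: [-2.399, -2.025, 0.004]
contact_force: [-0.6, -0.1, -3.2]
width: 25.4
grasp_force: 40.0
```

Request:
{"op": "jog_arm", "data": {"commands": [[0,0,0.1,0],[0,0,0.1,0],[0,0,0.1,0],[0,0,0,0]]}}

```text
time: 21.33
eef_pos: [674.8, 60.4, 83.1]
ee_rot: [-2.4, -2.026, 0.003]
contact_force: [0.3, -0.2, -3.2]
width: 25.5
grasp_force: 40.0
```

Run:
```python
from h import *
F=[674.1,53.9,-1.741]
togo(place(F,[-6.8,0,70.5])[0],F[2])
```

```text
t 21.3333 pos [674.8  60.4  83.1] toolx yaw 1.402 d [0.006 0.011 0.314] turn 0.014227593863624932 q6 0.17
```

Request:
{"op": "jog_arm", "data": {"commands": [[0,0,0.07,0],[0,0,0.07,0],[0,0,0.07,0],[0,0,0,0],[0,0,0,0]]}}

```text
time: 21.75
eef_pos: [675.3, 60.4, 75.7]
ee_rot: [-2.4, -2.026, 0.001]
contact_force: [-0.1, 0.6, -2.4]
width: 25.5
grasp_force: 40.0
```

Request:
{"op": "jog_arm", "data": {"commands": [[0,0,0.03,0],[0,0,0.03,0],[0,0,0.02,0],[0,0,0,0],[0,0,0,0]]}}

```text
time: 22.17
eef_pos: [675.7, 60.4, 73.2]
ee_rot: [2.4, 2.026, 0.001]
contact_force: [0.3, 0.3, -3.4]
width: 25.7
grasp_force: 40.0
```

Request:
{"op": "jog_arm", "data": {"commands": [[0,0,0.03,0],[0,0,0.02,0],[0,0,0.02,0],[0,0,0,0],[0,0,0,0]]}}

```text
time: 22.58
eef_pos: [675.9, 60.2, 71.0]
ee_rot: [2.4, 2.025, 0.002]
contact_force: [-0.9, -1.6, 1.6]
width: 26.0
grasp_force: 40.0
```

Request:
{"op": "jog_arm", "data": {"commands": [[0,0,0.02,0],[0,0,0,0],[0,0,0,0]]}}

```text
time: 22.83
eef_pos: [676.0, 60.2, 70.4]
ee_rot: [2.4, 2.025, 0.002]
contact_force: [-1.4, -1.9, 5.3]
width: 25.5
grasp_force: 40.0
```

Contact came at the predicted height. Releasing and withdrawing.

Request:
{"op": "jog_arm", "data": {"commands": [[0,0,0,0],[0,0,0,0],[0,0,0,0],[0,0,0,0],[0,0,0,0],[0,0,0,0],[0,0,0,0]], "grip": 0.4}}

```text
time: 23.42
eef_pos: [675.4, 60.4, 69.0]
ee_rot: [-2.4, -2.026, 0.0]
contact_force: [0.3, -0.4, -0.4]
width: 65.2
grasp_force: 0.0
```

Request:
{"op": "jog_arm", "data": {"commands": [[0,0,-0.2,0],[0,0,-0.4,0],[0,0,-0.6,0],[0,0,-0.6,0],[0,0,-0.6,0],[0,-0.8,0,0],[0,-0.9,0,0],[0,-0.9,0,0],[0,-0.9,0,0],[0,-0.9,0,0],[0,-0.8,0,0],[0,0,0,0]]}}

```text
time: 24.42
eef_pos: [465.2, 96.3, 165.5]
ee_rot: [-2.397, -2.027, 0.003]
contact_force: [0.6, 1.0, -1.2]
width: 66.0
grasp_force: 0.0
```

Request:
{"op": "jog_arm", "data": {"commands": [[-0.8,0,0,0],[-0.9,0,0,0],[-0.9,0,0,0],[-0.9,0,0,0],[-0.9,0,0,0],[-0.9,0,0,0],[-0.9,0,0,0],[-0.5,0,0,0],[0,0,0,0],[0,0,0,0]]}}

```text
time: 25.25
eef_pos: [425.8, -170.0, 165.9]
ee_rot: [2.403, 2.023, 0.001]
contact_force: [-0.3, 0.9, 0.4]
width: 65.9
grasp_force: 0.0
```

Run:
```python
from h import *
import cv2
F=[674.1,53.9,-1.741]
t=read_camera('top');s=read_camera('side')
t0=cv2.imread('pics/top0.png')[:,:,::-1];s0=cv2.imread('pics/side0.png')[:,:,::-1]
B=place(F,[-18,0,50])[0];q=[B[0],B[1],F[2]]
# mean difference from the first picture, rendered compactly: bar's top-edge profile
for n,a,b in(('top',t,t0),('side',s,s0)):
    d=(np.abs(a.astype(int)-b).max(2)>40).astype(np.uint8)
    k,l,st,ce=cv2.connectedComponentsWithStats(d)
    print(n,[(st[i].tolist()) for i in range(1,k) if st[i,4]>12])
P=[[-104,13,76],[140,13,76],[140,-13,76],[-104,-13,76],[42,19,63],[-85,0,70],[121,0,70]]
print('top',proj('top',place(q,P)).round(1).tolist());print('side',proj('side',place(q,P)).round(1).tolist())
g=cv2.cvtColor(t,cv2.COLOR_RGB2GRAY)
# intensity profile along the axis on the top face
for y in(0,10):
    X=np.arange(-120,156,4.);u=proj('top',place(q,np.c_[X,X*0+y,X*0+76])).astype(np.float32)
    print(y,cv2.remap(g,u[:,0],u[:,1],cv2.INTER_LINEAR).ravel().tolist())
print(get_obs()['eef_pos'],get_obs()['time'])
```

```text
top [[232, 143, 114, 40, 1802], [286, 215, 185, 265, 15222], [389, 270, 14, 14, 25], [395, 309, 15, 7, 44], [629, 350, 11, 5, 29], [572, 359, 54, 27, 294], [617, 373, 20, 6, 41], [275, 375, 29, 11, 40], [583, 374, 27, 15, 101], [257, 385, 17, 6, 26], [549, 384, 11, 13, 62], [263, 388, 39, 15, 75], [356, 389, 284, 91, 8789], [223, 409, 8, 12, 14], [261, 411, 21, 8, 38], [251, 412, 9, 6, 23], [255, 420, 42, 60, 691], [245, 423, 4, 7, 18], [242, 431, 10, 28, 125], [249, 469, 9, 11, 57], [601, 470, 39, 10, 208]]
side [[352, 0, 213, 107, 10913], [605, 1, 35, 45, 574], [595, 5, 36, 43, 182], [612, 37, 6, 6, 19], [470, 42, 3, 13, 17], [522, 45, 118, 109, 9433], [510, 51, 6, 16, 27], [453, 74, 76, 67, 2425], [368, 104, 55, 32, 703], [488, 114, 16, 12, 127], [340, 125, 41, 15, 157], [360, 134, 25, 43, 249], [387, 138, 35, 49, 430], [451, 155, 3, 13, 21], [477, 169, 15, 12, 107], [511, 172, 47, 57, 1312], [591, 177, 25, 24, 253], [556, 182, 18, 26, 232], [340, 190, 38, 52, 704], [197, 201, 82, 57, 1010], [421, 202, 60, 72, 1273], [493, 215, 37, 31, 110], [539, 217, 20, 16, 189], [425, 220, 14,
[... 725 characters left out ...]
254, 254, 253, 246, 248, 209, 251, 246, 247, 247, 247, 247, 247, 247, 247, 211, 93, 253, 249, 249, 249, 249, 249, 249, 250, 249, 249, 248, 247, 248, 248, 247, 247, 248, 246, 246, 246, 247, 246, 246, 246, 246, 245, 246, 246, 245, 246, 246, 245, 247, 216, 254, 251, 255, 248, 245, 243, 214, 216, 217, 219]
10 [63, 214, 215, 216, 216, 246, 205, 160, 200, 226, 137, 212, 248, 174, 224, 219, 242, 240, 236, 242, 242, 237, 241, 221, 90, 254, 251, 251, 251, 251, 250, 250, 250, 250, 250, 250, 249, 249, 249, 248, 248, 248, 248, 247, 247, 247, 246, 246, 245, 245, 245, 245, 245, 245, 244, 244, 244, 246, 165, 187, 232, 194, 109, 245, 247, 197, 217, 217, 217]
[ 425.97047797 -168.43948998  165.67188529] 25.35
```

The diff region in both views matches the seated bar: side bounds 197–279 × 201–258, against predicted corners from 197.6 to 280.2 and a top edge at 200.1. The sleeve and plates are at the lengthened positions, so I'm handing in.

```bash
python3 -c "
from rig import ticket
print(ticket.close_job())"
```

```text
the job is handed in; nothing more can be done
None
```

The bar was set in the holder, drawn out to the next hole with its button snapped out, then laid in both forks of the test frame, and the job was handed in at about 25 s; contact height and both cameras agree it is seated, and I saw no sign that any other item moved, though the arm hid the wrench and one coupon in the last top picture.

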